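Pack the measured channel samples interlocked in the sample tray

ROBOT

A 6-joint arm with a two-finger parallel gripper is mounted at the origin on the work surface. World frame = base frame: x ahead of the robot, y to its left, z up, the work surface at z = 0. Lengths are in mm, angles in rad, forces in N, time in s.
With the tool pointing down it reaches from about 300 to 875 mm from the base axis. Payload 6.4 kg.
Tool frame: the origin (TCP) lies on the centre line of the jaws, within the pads' length; the fingertips stand 11 mm ahead of it and the grasp point (between the pads) lies 8 mm behind it; z points along the fingers, y is the direction in which the jaws open and shut (so a half turn about z gives the same grasp; the last joint's range is limited). The gripper opens to 85 mm and grips with 20 to 120 N. Pads are 22 mm wide; open, the fingers measure 114 mm over their backs; the gripper's body (76 mm by 85 mm) begins 54 mm behind the grasp point. The pads swing forward as they close: fully open they stand 13 mm farther back than shut.
Start: joints at [-1.323, 0.181, 1.607, -0, 1.354, -0.206], TCP at [252.088, -516.81, 242.288] pointing down, gripper open.
Joint ranges: [-2.99, 2.99], [-0.89, 2.07], [0.3, 2.58], [-1.14, 4.28], [0, 2.63], [-3.12, 3.12]. Speed limits (rad/s): [2.57, 2.57, 3.01, 3.14, 3.14, 3.14].

INTERFACE

Orientations are given as a rotation vector (axis times angle).
In Python, from cell import bot, snapshot, get_calibration gives the robot as it stands.
- The arm moves only by the tool jog_arm, never from a script. Its argument "targets" is a list of rows, each a list of 7 numbers: the opening, from 0 (shut) to 1 (fully open), then the shift along the tool's x, y, z in m, then the turn, a rotation vector about the tool's x, y, z in degrees. In form: [[gripper, tx, ty, tz, rx, ry, rz], ...]. A call has 1 to 8 rows; each row shifts and turns the commanded pose from where the row before left it, along the tool's axes as they then stand; what a row does not reach is not made up. A row lasts 1/8 s, in which the tool goes at most 62.5 mm and 10.7 degrees, less where a joint would pass 70% of its speed; a pose out of reach is approached as far as the arm can. A call with a gripper value outside its range is refused whole. The fingers move at their own pace and stop on an object; "newtons" is the grip in N (left out, the last holds). Time passes only in rows, so rows that do not move let the fingers close. It gives the time, the measured TCP pose, the force and the opening at its end, in the units of the state.
- bot.sense(): the state, without advancing time (a new reading comes with each control period).
- snapshot(name): name is "side" or "top" or "wrist"; returns (picture, depth): 400x640x3 uint8, red, green, blue; 400x640 float32, mm along the optical axis (not along the pixel's ray), 0 where there is no reading.
- get_calibration(name): a dict with "intrinsics" (3x3 intrinsics, pixels), "R" (3x3) and "t" (3): a world point X has camera coordinates R X + t. Camera axes: x right, y down, z forward; pixel columns grow to the right and rows downward; lengths in mm; the calibration is good to about 2 mm. A picture is of the moment at which its call begins: read the wrist's pose just before it. get_calibration takes no time and is no camera call; for the wrist camera it gives the pose at the moment of the call.
- bot.finish_job(): hands the job in, once; it reports no verdict.
The state is a dict: "clock": time; "q": joint angles; "qvel": joint speeds; "joint_torque": joint torques, N m; "ee_pos": TCP position; "eef_rot": TCP orientation; "contact_force": force on the tool from outside, world axes, zero at the start; "wrist_torque": the same for the moment, N m; "opening": opening from 0.0 (shut) to 1.0 (fully open).
Only numpy, scipy, OpenCV 4.12 (cv2) and the standard library are available. Lean on these libraries where they do the work, as an engineer would, in place of code of your own. Each camera call takes 0.05 s, during which the arm holds its last target.

TASK

The five wide U channel samples have been measured: pack them in the grey sample tray, interlocked. Centre the three that lie open side up on the three black pads, one on each and square with it, then lay the two that lie open side down over the two gaps between them, square and centred, so that each drops one flange into the trough of either neighbour and sits fully down. Set each piece down without dropping it, and leave the narrow channel, the square tube and the bearing ring where they lie.

Things in the scene. Friction and masses are not known exactly. Their poses are not given: they have to be found in the camera images.
- open_up_1: aluminium U channel sample, 80 mm long, 60 mm wide over the flanges, 30 mm high, wall 3 mm, 75 g, lying open side UP (web underneath, trough 54 mm wide and 27 mm deep above). Origin: centre of its underside; x along its length, y across the flanges, z up. The three open-up ones are alike and interchangeable.
- open_up_2: aluminium U channel sample, 80 mm long, 60 mm wide over the flanges, 30 mm high, wall 3 mm, 75 g, lying open side UP (web underneath, trough 54 mm wide and 27 mm deep above). Origin: centre of its underside; x along its length, y across the flanges, z up. The three open-up ones are alike and interchangeable.
- open_up_3: aluminium U channel sample, 80 mm long, 60 mm wide over the flanges, 30 mm high, wall 3 mm, 75 g, lying open side UP (web underneath, trough 54 mm wide and 27 mm deep above). Origin: centre of its underside; x along its length, y across the flanges, z up. The three open-up ones are alike and interchangeable.
- open_down_1: aluminium U channel sample, 80 mm long, 60 mm wide over the flanges, 30 mm high, wall 3 mm, 75 g, open side DOWN (web on top, standing on its flange edges); both open-down ones are alike. Origin: centre of its underside; x along its length, y across the flanges, z up. Interlocked, its flange edges stand on the neighbours' 3 mm webs: underside 7 mm over the tray's underside; it clears their flanges if within 10 mm of the gap's middle.
- open_down_2: aluminium U channel sample, 80 mm long, 60 mm wide over the flanges, 30 mm high, wall 3 mm, 75 g, open side DOWN (web on top, standing on its flange edges); both open-down ones are alike. Origin: centre of its underside; x along its length, y across the flanges, z up. Interlocked, its flange edges stand on the neighbours' 3 mm webs: underside 7 mm over the tray's underside; it clears their flanges if within 10 mm of the gap's middle.
- tray: grey plastic tray fixed to the bench, 116 mm along x, 330 mm along y, rim 12 mm high, floor 4 mm thick. Origin: centre of its underside, z up. Three black pads, each 88 x 66 mm, flush in the floor in a row along y: centres at y = -88, 0, +88 mm (x = 0, z = 4 mm); the gaps' middles at y = -44 and +44. Channels lie with their length along the tray's x; one centred on each pad leaves 28 mm between neighbours.
- narrow_channel: bystander: narrower aluminium channel sample lying open side up, 80 mm long, only 36 mm wide, 24 mm high. Origin: centre of its underside; x along its length.
- square_tube: bystander: aluminium square tube sample, 80 mm long, 40 x 40 mm. Origin: centre of its underside; x along its length.
- bearing_ring: bystander: plain steel bearing ring lying flat at the left edge of the work, outside diameter 64 mm, 16 mm high. Origin: centre of its underside.
Mind the look-alikes: they are no part of the job. What is shaped like the open_up_3 but brown is not meant. Leave any orange or yellow look-alike of the open_down_1 alone.

How it is judged (in metres and radians):
At the end, for the whole second after the job is handed in: Open-up channels flat on the tray floor, one per pad, within 10 mm of its centre along the row and 15 mm across; open-down ones one per gap, within 13 and 15 mm, undersides 7 +/- 3 mm over the tray's underside. All within 10 deg of square, tilt under 5 deg, released, at rest (x of open_up_1 in the frame of tray between -0.015 and 0.015 m and (y of open_up_1 in the frame of tray between -0.098 and -0.078 m or y of open_up_1 in the frame of tray between -0.01 and 0.01 m or y of open_up_1 in the frame of tray between 0.078 and 0.098 m) and z of open_up_1 in the frame of tray between 0.001 and 0.007 m and angle between each of open_up_1, open_up_2, open_up_3, open_down_1, open_down_2's own z axis and vertical below 0.09 rad and angle between the x axis of each of open_up_1, open_up_2, open_up_3, open_down_1, open_down_2 and the x axis of tray, either way round below 0.17 rad and linear speed of each of open_up_1, open_up_2, open_up_3, open_down_1, open_down_2 below 0.02 m/s and angular speed of each of open_up_1, open_up_2, open_up_3, open_down_1, open_down_2 below 0.2 rad/s and x of open_up_2 in the frame of tray between -0.015 and 0.015 m and (y of open_up_2 in the frame of tray between -0.098 and -0.078 m or y of open_up_2 in the frame of tray between -0.01 and 0.01 m or y of open_up_2 in the frame of tray between 0.078 and 0.098 m) and z of open_up_2 in the frame of tray between 0.001 and 0.007 m and x of open_up_3 in the frame of tray between -0.015 and 0.015 m and (y of open_up_3 in the frame of tray between -0.098 and -0.078 m or y of open_up_3 in the frame of tray between -0.01 and 0.01 m or y of open_up_3 in the frame of tray between 0.078 and 0.098 m) and z of open_up_3 in the frame of tray between 0.001 and 0.007 m and x of open_down_1 in the frame of tray between -0.015 and 0.015 m and (y of open_down_1 in the frame of tray between -0.057 and -0.031 m or y of open_down_1 in the frame of tray between 0.031 and 0.057 m) and z of open_down_1 in the frame of tray between 0.004 and 0.01 m and x of open_down_2 in the frame of tray between -0.015 and 0.015 m and (y of open_down_2 in the frame of tray between -0.057 and -0.031 m or y of open_down_2 in the frame of tray between 0.031 and 0.057 m) and z of open_down_2 in the frame of tray between 0.004 and 0.01 m); the robot touches nothing.
It fails at once if the narrow channel is disturbed (moved more than 20 mm) (distance of narrow_channel from where it was at the start of the episode above 0.02 m).
It fails at once if the square tube is disturbed (moved more than 20 mm) (distance of square_tube from where it was at the start of the episode above 0.02 m).
It fails at once if the bearing ring is disturbed (moved more than 20 mm) (distance of bearing_ring from where it was at the start of the episode above 0.02 m).
It fails at once if a channel is dropped (falls free, touching nothing, faster than 0.5 m/s: a drop of more than about 13 mm) ((contact force between open_up_1 and anything else below 0.02 N and linear speed of open_up_1 above 0.5 m/s) or (contact force between open_up_2 and anything else below 0.02 N and linear speed of open_up_2 above 0.5 m/s) or (contact force between open_up_3 and anything else below 0.02 N and linear speed of open_up_3 above 0.5 m/s) or (contact force between open_down_1 and anything else below 0.02 N and linear speed of open_down_1 above 0.5 m/s) or (contact force between open_down_2 and anything else below 0.02 N and linear speed of open_down_2 above 0.5 m/s)).
It also fails if it takes over 109 s, if anything falls off the work surface, if the arm or the gripper's body presses on something with over 40 N, if the wrist force passes 120 N, or if a joint passes its speed limit or range.

## Working session

There is one attempt and no reset: what is moved stays moved. The work goes in short steps, Python scripts to look and compute and a tool call to move; the robot and the scene stay as the last step left them, time stands still between calls to the robot, and variables do not carry over. Pictures are saved under pics/ and viewed, and the job is handed in when it is done.

Besides the shell and the picture viewer there is one more tool, called in YAML: its name, and indented under it one key for each argument. jog_arm: Moves the arm, as the interface text tells. Its arguments: {"type":"object","properties":{"targets":{"type":"array","items":{"type":"array","items":{"type":"number"}}},"newtons":{"type":"number"}},"required":["targets"]}

```bash
ls; mkdir -p pics
cat > h.py <<'E'
import numpy as np, cv2
from cell import bot, snapshot, get_calibration
def save(name,img): cv2.imwrite('pics/'+name+'.png',cv2.cvtColor(img,cv2.COLOR_RGB2BGR))
def world(px,py,d,c):
    K=np.array(c['intrinsics']);R=np.array(c['R']);t=np.array(c['t'])
    p=np.stack([(px-K[0,2])/K[0,0]*d,(py-K[1,2])/K[1,1]*d,d],-1)
    return (p-t)@R
E
python3 - <<'E'
from h import *
print(bot.sense())
for n in ('top','side'):
    p,d=snapshot(n);c=get_calibration(n);save(n+'0',p);np.savez(n+'0.npz',p=p,d=d,**{k:np.array(c[k]) for k in ('intrinsics','R','t')})
    print(n,c)
E
```

```text
pics
{'clock': 0.0, 'q': array([-1.32326957e+00,  1.81512387e-01,  1.60796922e+00, -1.70930015e-05,
        1.35380383e+00, -2.06312069e-01]), 'qvel': array([-0.00020235,  0.00122305, -0.00065766, -0.00105124, -0.00043818,
       -0.00161126]), 'joint_torque': array([-2.10555918e-03, -4.44881809e+01, -3.51336873e+01, -5.15658285e-04,
        9.07135749e-03,  2.91055790e-05]), 'ee_pos': array([ 251.96683588, -516.2809291 ,  241.41898982]), 'eef_rot': array([-3.05940502e+00, -7.06411013e-01,  8.09573474e-05]), 'contact_force': array([-0.04719182, -0.92874094, -0.23432895]), 'wrist_torque': array([-0.00569205,  0.06462368,  0.00689277]), 'opening': 1.0002229875805235}
top {'intrinsics': array([[516.99403392,   0.        , 322.29701825],
       [  0.        , 516.99403392, 212.15390481],
       [  0.        ,   0.        ,   1.        ]]), 'R': array([[-0.01378275, -0.99984969,  0.01051832],
       [-0.99564697,  0.01275354, -0.09232803],
       [ 0.09218   , -0.01174507, -0.99567309]]), 't': array([   6.05250088,  485.40147185, 1650.27424503])}
side {'intrinsics': array([[362.35799317,   0.        , 323.1378321 ],
       [  0.        , 362.35799317, 200.66885912],
       [  0.        ,   0.        ,   1.        ]]), 'R': array([[-0.70760881, -0.70648272,  0.0131125 ],
       [-0.41072775,  0.39614068, -0.82120356],
       [ 0.57497173, -0.58647654, -0.57048469]]), 't': array([330.65806123, 243.92888192, 897.38768735])}
```

View pics/top0.png

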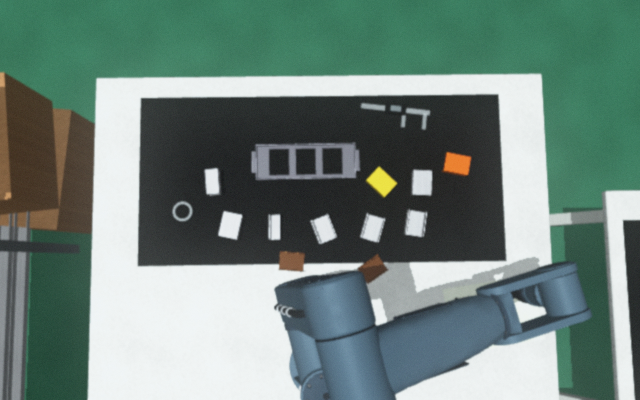

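View pics/side0.png

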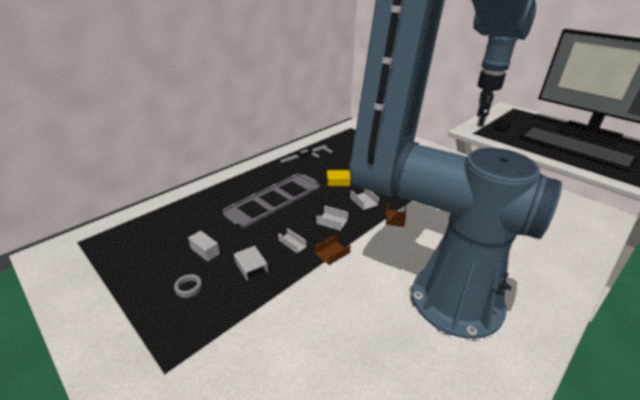

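```bash
cat > m.py <<'E'
from h import *
z=np.load('top0.npz');p=z['p'];d=z['d']
cr=p[135:275,165:480];save('topz',cv2.resize(cr,None,fx=2.5,fy=2.5,interpolation=cv2.INTER_CUBIC))
v,u=np.mgrid[0:400,0:640];W=world(u,v,d,z)
hsv=cv2.cvtColor(p,cv2.COLOR_RGB2HSV)
m=((hsv[...,2]>110)&(hsv[...,1]<60)).astype(np.uint8);m[:135]=0;m[262:]=0;m[:,:160]=0;m[:,480:]=0
n,l,st,ce=cv2.connectedComponentsWithStats(m)
for i in range(1,n):
    if st[i,4]<30: continue
    w=W[l==i];mm=d[l==i]>0;w=w[mm]
    cs,_=cv2.findContours((l==i).astype(np.uint8),0,1)
    uv=np.argwhere(l==i)[:,::-1].astype(float)
    # cast to z=30
    K,R,t=z['intrinsics'],z['R'],z['t']
    r=np.c_[(uv[:,0]-K[0,2])/K[0,0],(uv[:,1]-K[1,2])/K[1,1],np.ones(len(uv))]@R
    o=-R.T@t
    H=25
    P=o+r*((H-o[2])/r[:,2])[:,None]
    rc=cv2.minAreaRect(P[:,:2].astype(np.float32))
    print(ce[i].round(0),st[i,4],'rect',np.round(rc[0],0),np.round(rc[1],0),round(rc[2]),'zpct',np.percentile(w[:,2],[5,50,95]).round(0),'xy mean',w[:,:2].mean(0).round(0))
E
python3 m.py
```

```text
[305. 161.] 1961 rect [654.  54.] [116. 351.] 0 zpct [-4.  4. 13.] xy mean [658.  55.]
[212. 181.] 375 rect [590. 357.] [88. 46.] 4 zpct [-1. 38. 45.] xy mean [589. 355.]
[422. 182.] 498 rect [ 580. -325.] [62. 84.] 88 zpct [16. 28. 35.] xy mean [ 579. -324.]
[182. 211.] 163 rect [496. 453.] [61. 62.] 89 zpct [-6. 13. 21.] xy mean [497. 456.]
[230. 225.] 531 rect [448. 298.] [65. 84.] 77 zpct [-1. 28. 34.] xy mean [448. 298.]
[415. 223.] 496 rect [ 446. -300.] [63. 82.] 81 zpct [-5.  2. 28.] xy mean [ 448. -304.]
[372. 228.] 494 rect [ 433. -160.] [63. 82.] 73 zpct [-6.  2. 27.] xy mean [ 434. -163.]
[274. 227.] 326 rect [441. 156.] [39. 81.] 90 zpct [-5.  2. 23.] xy mean [441. 157.]
[323. 229.] 503 rect [431.  -3.] [82. 63.] 21 zpct [-5.  2. 27.] xy mean [433.  -3.]
[454. 261.] 51 rect [ 322. -421.] [161.   0.] 89 zpct [-10.  -1.   5.] xy mean [ 322. -428.]
```

View pics/topz.png

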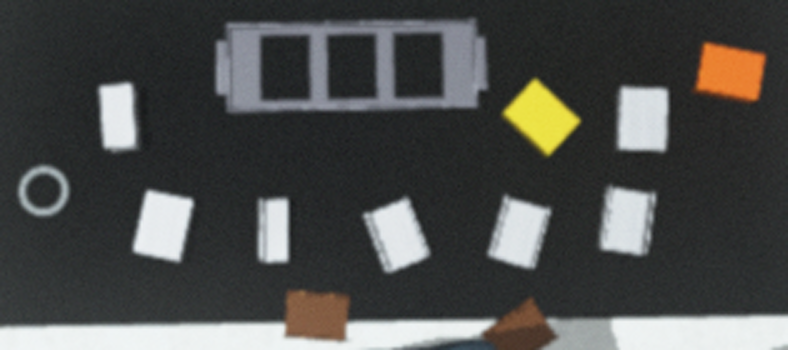

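```bash
cat > m2.py <<'E'
from h import *
from scipy.spatial.transform import Rotation as Ro
z=np.load('top0.npz');p=z['p']
K,R,t=z['intrinsics'],z['R'],z['t'];o=-R.T@t;print('cam',o.round())
def cast(uv,H):
    r=np.c_[(uv[:,0]-K[0,2])/K[0,0],(uv[:,1]-K[1,2])/K[1,1],np.ones(len(uv))]@R
    return o+r*((H-o[2])/r[:,2])[:,None]
def rect(m,H):
    P=cast(np.argwhere(m)[:,::-1].astype(float),H)
    rc=cv2.minAreaRect(P[:,:2].astype(np.float32));b=cv2.boxPoints(rc)
    e=[b[1]-b[0],b[2]-b[1]];e=max(e,key=np.linalg.norm)
    a=np.degrees(np.arctan2(e[1],e[0]));a=(a+90)%180-90
    return np.round(rc[0],1),np.round(rc[1],0),round(a,1),P.mean(0)[:2].round(1)
hsv=cv2.cvtColor(p,cv2.COLOR_RGB2HSV)
m=((hsv[...,2]>110)&(hsv[...,1]<60)).astype(np.uint8);m[:135]=0;m[262:]=0;m[:,:160]=0;m[:,480:]=0
n,l,st,ce=cv2.connectedComponentsWithStats(m)
def at(u,v): return l==l[v,u]
for nm,u,v,H in [('tray',260,160,10),('down1',422,182,30),('down2',231,225,30),('up1',416,223,20),('up2',372,228,20),('up3',323,229,20),('narrow',275,227,16),('tube',212,182,40)]:
    print(nm,rect(at(u,v),H))
b=(hsv[...,2]<90).astype(np.uint8);n,l,st,ce=cv2.connectedComponentsWithStats(b)
for u,v in ((279,162),(306,162),(332,161)): print('pad',rect(l==l[v,u],4),st[l[v,u],4])
print(Ro.from_rotvec(bot.sense()['eef_rot']).as_matrix().round(3))
E
python3 m2.py
```

```text
cam [ 331.   19. 1688.]
tray (array([657.3,  54.2]), array([117., 354.]), np.float32(-89.7), array([656.7,  55.4]))
down1 (array([ 578.9, -323.5]), array([62., 84.]), np.float32(-1.9), array([ 578.5, -323.8]))
down2 (array([447.6, 296.9]), array([65., 84.]), np.float32(-12.8), array([447.4, 296.9]))
up1 (array([ 446.6, -301.3]), array([64., 82.]), np.float32(-9.4), array([ 446.7, -301.3]))
up2 (array([ 433.3, -160.8]), array([63., 82.]), np.float32(-17.3), array([ 433.4, -160.9]))
up3 (array([431.8,  -3. ]), array([82., 64.]), np.float32(21.1), array([431.8,  -2.7]))
narrow (array([441.4, 156.5]), array([39., 81.]), np.float32(-0.4), array([440.7, 156.3]))
tube (array([587.7, 353.6]), array([87., 45.]), np.float32(4.2), array([588.1, 353.4]))
pad (array([656.9, 141.6]), array([63., 84.]), np.float32(-0.4), array([657. , 141.3])) 513
pad (array([655.9,  52.5]), array([63., 84.]), np.float32(-0.5), array([656.5,  53.8])) 488
pad (array([658.2, -33.5]), array([63., 84.]), np.float32(-0.7), array([658. , -34.9])) 494
[[ 0.899  0.438 -0.   ]
 [ 0.438 -0.899  0.002]
 [ 0.    -0.002 -1.   ]]
```

```bash
cat > plan.py <<'E'
import sys,math
from h import bot,np
from scipy.spatial.transform import Rotation as Ro
# usage plan.py x y z yaw [n]   (world mm, deg) from the last measured pose
s=bot.sense();R=Ro.from_rotvec(s['eef_rot']);p=s['ee_pos']
M=R.as_matrix();yaw=math.degrees(math.atan2(M[1,0],M[0,0]));tilt=math.degrees(math.acos(-M[2,2]))
print('t',round(s['clock'],2),'pos',p.round(1),'yaw',round(yaw,1),'tilt',round(tilt,2),'op',round(float(s['opening']),3),'F',s['contact_force'].round(1))
if len(sys.argv)>4:
    x,y,z,yt=map(float,sys.argv[1:5]);d=np.array([x,y,z])-p;dy=(yt-yaw+180)%360-180
    nd=max(1,math.ceil(max(np.linalg.norm(d)/60,abs(dy)/10)))
    n=int(sys.argv[5]) if len(sys.argv)>5 else nd
    for i in range(n):
        a=math.radians(yaw+dy*i/n);q=d/n/1000
        tx=q[0]*math.cos(a)+q[1]*math.sin(a);ty=q[0]*math.sin(a)-q[1]*math.cos(a)
        print([round(v,3) for v in (tx,ty,-q[2])],round(-dy/n,1))
E
python3 plan.py 446.6 -301.3 100 -9.4
```

```text
t 0.1 pos [ 252.  -516.3  241.4] yaw 26.0 tilt 0.09 op 1.001 F [-0.4  0.4  0. ]
[np.float64(0.045), np.float64(-0.018), np.float64(0.024)] 5.9
[np.float64(0.043), np.float64(-0.023), np.float64(0.024)] 5.9
[np.float64(0.04), np.float64(-0.027), np.float64(0.024)] 5.9
[np.float64(0.037), np.float64(-0.031), np.float64(0.024)] 5.9
[np.float64(0.034), np.float64(-0.034), np.float64(0.024)] 5.9
[np.float64(0.03), np.float64(-0.038), np.float64(0.024)] 5.9
```

jog_arm:
  targets:
    - [1,0.045,-0.018,0.024,0,0,5.9]
    - [1,0.043,-0.023,0.024,0,0,5.9]
    - [1,0.04,-0.027,0.024,0,0,5.9]
    - [1,0.037,-0.031,0.024,0,0,5.9]
    - [1,0.034,-0.034,0.024,0,0,5.9]
    - [1,0.03,-0.038,0.024,0,0,5.9]
    - [1,0,0,0,0,0,0]
  newtons: 40

```text
clock: 0.98
ee_pos: [446.3, -296.9, 95.6]
eef_rot: [-3.127, 0.251, 0.006]
contact_force: [-0.6, -0.8, 0.8]
opening: 0.998
```

```bash
python3 plan.py 446.6 -301.3 16 -9.4
python3 - <<'E'
from h import *
p,d=snapshot('wrist');save('w1',p);c=get_calibration('wrist')
for X in ([446.6,-301.3,30],[486.6,-308,30],[433,-161,30]):
    q=np.array(c['R'])@np.array(X)+c['t'];q=np.array(c['intrinsics'])@q;print((q[:2]/q[2]).round())
E
```

```text
t 0.97 pos [ 446.3 -296.9   95.6] yaw -9.2 tilt 0.32 op 0.998 F [-0.6 -0.8  0.8]
[np.float64(0.0), np.float64(0.002), np.float64(0.04)] 0.1
[np.float64(0.0), np.float64(0.002), np.float64(0.04)] 0.1
[323. 222.]
[323. 158.]
[118. 272.]
```

View pics/w1.png

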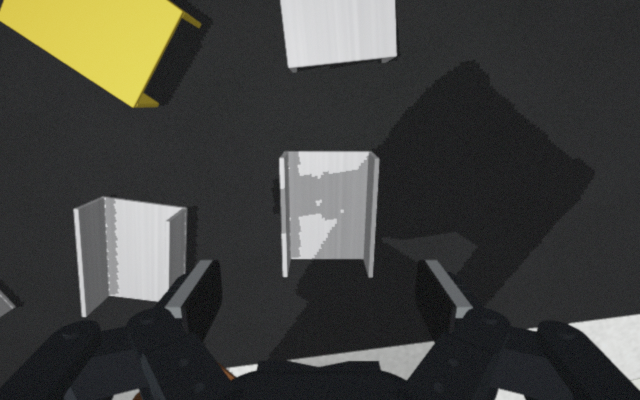

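jog_arm:
  targets:
    - [1,0,0.003,0.035,0,0,0]
    - [1,0,0,0.035,0,0,0]
    - [1,0,0,0.006,0,0,0]
    - [1,0,0,0,0,0,0]

```text
clock: 1.52
ee_pos: [445.6, -305.0, 23.0]
eef_rot: [3.13, -0.258, 0.001]
contact_force: [0.3, -0.5, 0.3]
opening: 1.001
```

```bash
python3 plan.py 446.6 -303 15 -9.4 1
```

```text
t 1.52 pos [ 445.6 -305.    23. ] yaw -9.4 tilt 0.03 op 1.001 F [ 0.3 -0.5  0.3]
[np.float64(0.001), np.float64(-0.002), np.float64(0.008)] -0.0
```

jog_arm:
  targets:
    - [1,0.003,0,0.008,0,0,0]
    - [0.6,0,0,0,0,0,0]
    - [0.6,0,0,0,0,0,0]
    - [0.5,0,0,0,0,0,0]
    - [0.5,0,0,0,0,0,0]
    - [0.5,0,0,0,0,0,0]
  newtons: 40

```text
clock: 2.28
ee_pos: [449.2, -304.8, 15.0]
eef_rot: [3.13, -0.257, 0.001]
contact_force: [0.2, 0.7, 5.7]
opening: 0.688
```

```bash
python3 plan.py
python3 - <<'E'
from h import *
p,d=snapshot('wrist');save('w2',p)
E
```

```text
t 2.27 pos [ 449.2 -304.8   15. ] yaw -9.4 tilt 0.07 op 0.688 F [0.2 0.7 5.7]
```

View pics/w2.png

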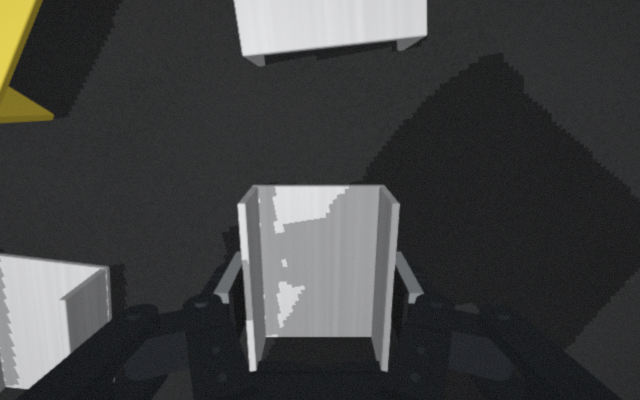

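```bash
cat >> h.py <<'E'
def castc(uv,H,c):
    uv=np.atleast_2d(np.array(uv,float));K,R,t=[np.array(c[k]) for k in ('intrinsics','R','t')]
    r=np.c_[(uv[:,0]-K[0,2])/K[0,0],(uv[:,1]-K[1,2])/K[1,1],np.ones(len(uv))]@R;o=-R.T@t
    return o+r*((H-o[2])/r[:,2])[:,None]
E
python3 - <<'E'
from h import *
c=get_calibration('wrist');P=castc([(240,204),(399,204),(251,371),(386,371)],30,c);print(P.round(1),P.mean(0))
E
python3 plan.py 657 141.4 85 0
```

```text
[[ 490.9 -281.9   30. ]
 [ 481.4 -339.6   30. ]
 [ 416.6 -269.3   30. ]
 [ 406.9 -326.9   30. ]] [ 448.9502815  -304.42508873   30.        ]
t 2.33 pos [ 449.1 -304.8   15. ] yaw -9.4 tilt 0.07 op 0.693 F [0.4 0.  5.7]
[np.float64(0.015), np.float64(-0.053), np.float64(-0.008)] -1.0
[np.float64(0.016), np.float64(-0.052), np.float64(-0.008)] -1.0
[np.float64(0.017), np.float64(-0.052), np.float64(-0.008)] -1.0
[np.float64(0.018), np.float64(-0.052), np.float64(-0.008)] -1.0
[np.float64(0.018), np.float64(-0.051), np.float64(-0.008)] -1.0
[np.float64(0.019), np.float64(-0.051), np.float64(-0.008)] -1.0
[np.float64(0.02), np.float64(-0.051), np.float64(-0.008)] -1.0
[np.float64(0.021), np.float64(-0.05), np.float64(-0.008)] -1.0
[np.float64(0.022), np.float64(-0.05), np.float64(-0.008)] -1.0
```

jog_arm:
  targets:
    - [0.5,0,0,-0.03,0,0,0]
    - [0.5,0,0,-0.05,0,0,0]
    - [0.5,0.02,0,-0.01,0,0,0]
    - [0.5,0.04,0,0,0,0,0]
    - [0.5,0,0,0,0,0,0]

```text
clock: 2.95
ee_pos: [509.6, -314.5, 104.4]
eef_rot: [3.13, -0.255, 0.002]
contact_force: [0.2, -0.3, -1.0]
opening: 0.691
```

```bash
python3 plan.py 657 -34.2 105 0
```

```text
t 2.95 pos [ 509.6 -314.5  104.4] yaw -9.3 tilt 0.08 op 0.691 F [ 0.2 -0.3 -1. ]
[np.float64(0.017), np.float64(-0.05), np.float64(-0.0)] -1.6
[np.float64(0.018), np.float64(-0.05), np.float64(-0.0)] -1.6
[np.float64(0.019), np.float64(-0.049), np.float64(-0.0)] -1.6
[np.float64(0.021), np.float64(-0.049), np.float64(-0.0)] -1.6
[np.float64(0.022), np.float64(-0.048), np.float64(-0.0)] -1.6
[np.float64(0.023), np.float64(-0.047), np.float64(-0.0)] -1.6
```

jog_arm:
  targets:
    - [0.5,0.017,-0.05,0,0,0,-1.6]
    - [0.5,0.018,-0.05,0,0,0,-1.6]
    - [0.5,0.019,-0.049,0,0,0,-1.6]
    - [0.5,0.021,-0.049,0,0,0,-1.6]
    - [0.5,0.022,-0.048,0,0,0,-1.6]
    - [0.5,0.023,-0.047,0,0,0,-1.4]
    - [0.5,0,0,0,0,0,0]

```text
clock: 3.82
ee_pos: [654.7, -30.0, 103.4]
eef_rot: [-3.141, -0.008, 0.002]
contact_force: [-0.1, -0.5, -1.7]
opening: 0.696
```

```bash
python3 plan.py 657 -34.2 20 0
python3 - <<'E'
from h import *
p,d=snapshot('wrist');save('w3',p);c=get_calibration('wrist');np.savez('w3.npz',p=p,d=d,**{k:np.array(c[k]) for k in ('intrinsics','R','t')})
E
```

```text
t 3.83 pos [654.7 -30.  103.4] yaw 0.3 tilt 0.1 op 0.696 F [-0.1 -0.5 -1.7]
[np.float64(0.001), np.float64(0.002), np.float64(0.042)] 0.1
[np.float64(0.001), np.float64(0.002), np.float64(0.042)] 0.1
```

View pics/w3.png

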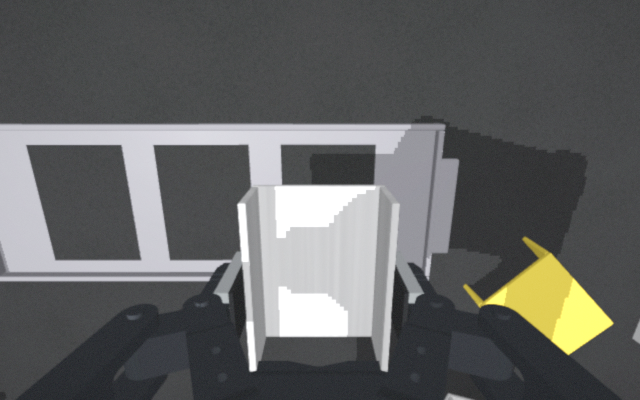

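```bash
python3 - <<'E'
from h import *
c=np.load('w3.npz')
P=castc([(154,145),(249,145),(257,260),(167,260)],4,c);print(P.round(1),P.mean(0).round(1))
P=castc([(28,145),(123,145),(139,260),(55,260)],4,c);print(P.round(1),P.mean(0).round(1))
P=castc([(281,145),(375,145)],4,c);print(P.round(1),P.mean(0).round(1))
P=castc([(444,126)],12,c);print(P.round(1))
P=castc([(0,126)],12,c);print(P.round(1))
E
python3 plan.py
```

```text
[[699.3  82.2   4. ]
 [699.5  16.6   4. ]
 [611.9  15.5   4. ]
 [611.8  84.5   4. ]] [655.6  49.7   4. ]
[[699.  169.1   4. ]
 [699.2 103.6   4. ]
 [611.7 105.9   4. ]
 [611.6 170.3   4. ]] [655.4 137.2   4. ]
[[699.5  -5.5   4. ]
 [699.7 -70.5   4. ]] [699.6 -38.    4. ]
[[ 713.2 -113.8   12. ]]
[[712.3 177.4  12. ]]
t 3.88 pos [654.1 -32.  103.2] yaw 0.2 tilt 0.13 op 0.693 F [ 0.4 -0.6 -0.6]
```

Run:
```python
from h import *
c=get_calibration('wrist');a=bot.sense()['ee_pos'];p,d=snapshot('wrist');print(a,bot.sense()['ee_pos'])
save('w4',p)
g=cv2.cvtColor(p,cv2.COLOR_RGB2GRAY)
b=(g<100).astype(np.uint8)
# middle pad
n,l,st,ce=cv2.connectedComponentsWithStats(b)
for (u,v) in ((205,200),(85,200)):
    k=l[v,u];print(st[k])
    cs,_=cv2.findContours((l==k).astype(np.uint8),0,2)
    q=cv2.approxPolyDP(max(cs,key=cv2.contourArea),8,True)[:,0];P=castc(q,4,c);print(q.tolist(),P.round(1).tolist(),P.mean(0).round(1))
```

```text
[654.08425686 -32.00660471 103.24438925] [653.81255101 -33.30558347 103.28812873]
[ 151  145   96  114 9375]
[[151, 145], [168, 258], [231, 258], [244, 145]] [[699.3, 84.2, 4.0], [613.5, 83.5, 4.0], [613.6, 35.3, 4.0], [699.5, 20.0, 4.0]] [656.4  55.8   4. ]
[   24   145   113   114 10186]
[[24, 145], [53, 258], [136, 258], [117, 146]] [[699.0, 171.8, 4.0], [613.2, 171.4, 4.0], [613.4, 108.0, 4.0], [698.5, 107.8, 4.0]] [656.  139.8   4. ]
```

jog_arm:
  targets:
    - [0.5,0.001,0.002,0.04,0,0,0.2]
    - [0.5,0,0,0.03,0,0,0]
    - [0.5,0,0,0,0,0,0]
    - [0.5,0,0,0,0,0,0]

```text
clock: 4.42
ee_pos: [656.4, -36.9, 35.4]
eef_rot: [3.141, -0.008, 0.002]
contact_force: [0.8, 0.2, -1.0]
opening: 0.698
```

```bash
python3 plan.py 656 -36 19 0 1
```

```text
t 4.42 pos [656.4 -36.9  35.4] yaw -0.3 tilt 0.06 op 0.698 F [ 0.8  0.2 -1. ]
[np.float64(-0.0), np.float64(-0.001), np.float64(0.016)] -0.3
```

jog_arm:
  targets:
    - [0.5,0,-0.001,0.012,0,0,0]
    - [0.5,0,0,0.003,0,0,0]
    - [0.5,0,0,0.002,0,0,0]
    - [0.5,0,0,0,0,0,0]

```text
clock: 4.92
ee_pos: [656.3, -34.6, 19.0]
eef_rot: [3.141, -0.005, 0.0]
contact_force: [-5.1, 0.4, 9.3]
opening: 0.695
```

```bash
python3 plan.py 656 -36 19 0 1
```

```text
t 4.92 pos [656.3 -34.6  19. ] yaw -0.2 tilt 0.02 op 0.695 F [-5.1  0.4  9.3]
[np.float64(-0.0), np.float64(0.001), np.float64(0.0)] -0.2
```

Contact with the floor; release slightly and rise.

jog_arm:
  targets:
    - [0.8,0,0,0,0,0,0]
    - [0.8,0,0,0,0,0,0]
    - [0.8,0,0,-0.01,0,0,0]
    - [0.8,0,0,-0.04,0,0,0]
    - [0.9,0,0,-0.04,0,0,0]
    - [1,0,0,0,0,0,0]
    - [1,0,0,0,0,0,0]

```text
clock: 5.8
ee_pos: [655.9, -34.6, 107.4]
eef_rot: [3.142, -0.005, 0.0]
contact_force: [0.5, -0.4, -0.9]
opening: 1.001
```

```bash
python3 - <<'E'
from h import *
p,d=snapshot('wrist');save('w5',p)
E
python3 plan.py 435 -162.5 95 -17.3
```

```text
t 5.85 pos [655.3 -34.4 106.4] yaw -0.2 tilt 0.1 op 0.999 F [ 0.4  0.1 -0.6]
[np.float64(-0.044), np.float64(0.026), np.float64(0.002)] 3.4
[np.float64(-0.042), np.float64(0.028), np.float64(0.002)] 3.4
[np.float64(-0.041), np.float64(0.031), np.float64(0.002)] 3.4
[np.float64(-0.039), np.float64(0.033), np.float64(0.002)] 3.4
[np.float64(-0.037), np.float64(0.035), np.float64(0.002)] 3.4
```

View pics/w5.png

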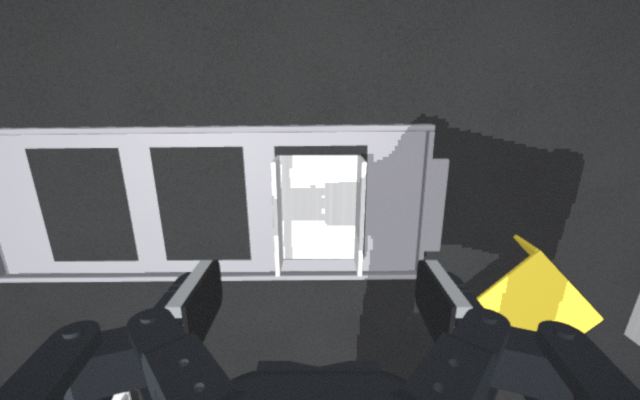

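jog_arm:
  targets:
    - [1,-0.044,0.026,0,0,0,3.4]
    - [1,-0.042,0.028,0.002,0,0,3.4]
    - [1,-0.041,0.031,0.002,0,0,3.4]
    - [1,-0.039,0.033,0.002,0,0,3.4]
    - [1,-0.037,0.035,0.002,0,0,3.4]
    - [1,0,0,0,0,0,0]
    - [1,0,0,0,0,0,0]

```text
clock: 6.72
ee_pos: [435.3, -162.0, 98.8]
eef_rot: [-3.106, 0.47, 0.001]
contact_force: [0.8, -1.0, -0.6]
opening: 1.001
```

```bash
cat > look.py <<'E'
import sys
from h import *
# fit of the piece nearest under the jaws: bright blob in the wrist view
name,H=sys.argv[1],float(sys.argv[2])
c=get_calibration('wrist');p,d=snapshot('wrist');save(name,p)
g=cv2.cvtColor(p,cv2.COLOR_RGB2HSV);b=((g[...,2]>95)&(g[...,1]<60)).astype(np.uint8)
b=cv2.morphologyEx(b,cv2.MORPH_OPEN,np.ones((3,3),np.uint8))
n,l,st,ce=cv2.connectedComponentsWithStats(b)
k=l[150:260,290:350];k=np.bincount(k[k>0].ravel()).argmax()
P=castc(np.argwhere(l==k)[:,::-1],H,c)
rc=cv2.minAreaRect(P[:,:2].astype(np.float32));bx=cv2.boxPoints(rc)
e=max([bx[1]-bx[0],bx[2]-bx[1]],key=np.linalg.norm);a=(np.degrees(np.arctan2(e[1],e[0]))+90)%180-90
print(st[k],np.round(rc[0],1),np.round(rc[1],1),round(float(a),1))
E
python3 look.py w6 30;python3 plan.py 435 -162.5 15 -17.3
```

```text
[  271   155    99   125 10293] [ 436. -163.] [60.3 84.1] -17.3
t 6.78 pos [ 435.7 -161.9   99. ] yaw -17.2 tilt 0.02 op 1.004 F [ 0.  -0.4  0.4]
[np.float64(-0.0), np.float64(0.0), np.float64(0.042)] 0.1
[np.float64(-0.0), np.float64(0.0), np.float64(0.042)] 0.1
```

View pics/w6.png

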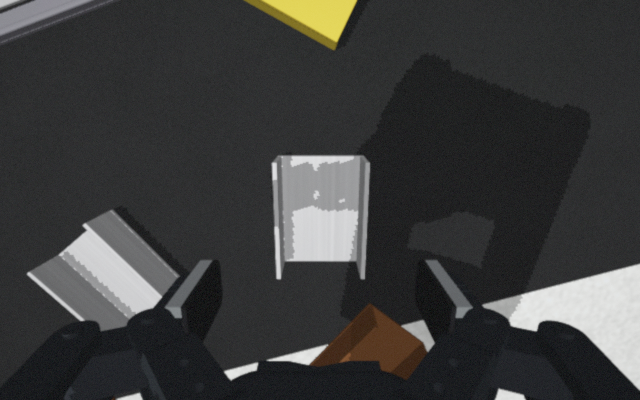

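jog_arm:
  targets:
    - [1,0,0.001,0.045,0,0,0]
    - [1,0,0,0.035,0,0,0]
    - [1,0,0,0.003,0,0,0]
    - [1,0,0,0,0,0,0]
    - [0.5,0,0,0,0,0,0]
    - [0.5,0,0,0,0,0,0]
    - [0.5,0,0,0,0,0,0]
    - [0.5,0,0,0,0,0,0]

```text
clock: 7.78
ee_pos: [436.2, -163.8, 17.8]
eef_rot: [3.105, -0.469, 0.004]
contact_force: [0.1, 1.9, 6.3]
opening: 0.691
```

```bash
python3 plan.py 656 52 105 0
```

```text
t 7.78 pos [ 436.2 -163.8   17.8] yaw -17.2 tilt 0.18 op 0.691 F [0.1 1.9 6.3]
[np.float64(0.024), np.float64(-0.045), np.float64(-0.015)] -2.9
[np.float64(0.027), np.float64(-0.044), np.float64(-0.015)] -2.9
[np.float64(0.029), np.float64(-0.043), np.float64(-0.015)] -2.9
[np.float64(0.031), np.float64(-0.041), np.float64(-0.015)] -2.9
[np.float64(0.033), np.float64(-0.039), np.float64(-0.015)] -2.9
[np.float64(0.035), np.float64(-0.038), np.float64(-0.015)] -2.9
```

jog_arm:
  targets:
    - [0.5,0,0,-0.04,0,0,0]
    - [0.5,0,0,-0.045,0,0,0]
    - [0.5,0.024,-0.045,0,0,0,-2.9]
    - [0.5,0.027,-0.044,0,0,0,-2.9]
    - [0.5,0.029,-0.043,0,0,0,-2.9]
    - [0.5,0.031,-0.041,0,0,0,-2.9]
    - [0.5,0.033,-0.039,0,0,0,-2.9]
    - [0.5,0.035,-0.038,0,0,0,-2.7]

```text
clock: 8.78
ee_pos: [656.6, 54.3, 102.1]
eef_rot: [3.141, 0.003, 0.002]
contact_force: [0.6, -2.0, -0.4]
opening: 0.688
```

jog_arm:
  targets:
    - [0.5,0,0,0,0,0,0]
    - [0.5,0,0,0,0,0,0]

```text
clock: 9.02
ee_pos: [654.8, 53.1, 101.2]
eef_rot: [3.141, 0.001, -0.001]
contact_force: [0.5, -0.1, -0.9]
opening: 0.691
```

```bash
python3 plan.py 656 52 22 0
```

```text
t 9.03 pos [654.8  53.1 101.2] yaw 0.0 tilt 0.04 op 0.691 F [ 0.5 -0.1 -0.9]
[np.float64(0.001), np.float64(0.001), np.float64(0.04)] 0.0
[np.float64(0.001), np.float64(0.001), np.float64(0.04)] 0.0
```

jog_arm:
  targets:
    - [0.5,0.001,0.001,0.04,0,0,0]
    - [0.5,0,0,0.028,0,0,0]
    - [0.5,0,0,0.006,0,0,0]
    - [0.5,0,0,0,0,0,0]

```text
clock: 9.52
ee_pos: [656.2, 51.3, 27.9]
eef_rot: [3.142, -0.002, 0.0]
contact_force: [0.7, 0.7, -0.8]
opening: 0.69
```

```bash
python3 plan.py 656 52 22 0 1
```

```text
t 9.53 pos [656.2  51.3  27.9] yaw -0.1 tilt 0.0 op 0.69 F [ 0.7  0.7 -0.8]
[np.float64(-0.0), np.float64(-0.001), np.float64(0.006)] -0.1
```

jog_arm:
  targets:
    - [0.5,0,-0.001,0.004,0,0,0]
    - [0.5,0,0,0.003,0,0,0]
    - [0.5,0,0,0.001,0,0,0]
    - [0.5,0,0,0,0,0,0]

```text
clock: 10.02
ee_pos: [657.3, 53.0, 21.9]
eef_rot: [3.141, 0.001, 0.003]
contact_force: [-5.0, -0.5, 11.1]
opening: 0.697
```

```bash
python3 plan.py 656 52 22 0 1
```

```text
t 10.03 pos [657.3  53.   21.9] yaw 0.0 tilt 0.12 op 0.697 F [-5.  -0.5 11.1]
[np.float64(-0.001), np.float64(0.001), np.float64(-0.0)] 0.0
```

jog_arm:
  targets:
    - [0.8,0,0,0,0,0,0]
    - [0.8,0,0,0,0,0,0]
    - [0.8,0,0,-0.01,0,0,0]
    - [0.8,0,0,-0.04,0,0,0]
    - [0.9,0,0,-0.04,0,0,0]
    - [1,0,0,0,0,0,0]

```text
clock: 10.78
ee_pos: [659.5, 52.9, 114.5]
eef_rot: [3.141, 0.0, 0.013]
contact_force: [-0.1, -1.4, 0.1]
opening: 0.997
```

```bash
python3 plan.py 434 -3 98 21.1
```

```text
t 10.78 pos [659.5  52.9 114.5] yaw 0.0 tilt 0.49 op 0.997 F [-0.1 -1.4  0.1]
[np.float64(-0.056), np.float64(0.014), np.float64(0.004)] -5.3
[np.float64(-0.057), np.float64(0.009), np.float64(0.004)] -5.3
[np.float64(-0.058), np.float64(0.003), np.float64(0.004)] -5.3
[np.float64(-0.058), np.float64(-0.002), np.float64(0.004)] -5.3
```

jog_arm:
  targets:
    - [1,-0.056,0.014,0.003,0,0,-5.3]
    - [1,-0.057,0.009,0.003,0,0,-5.3]
    - [1,-0.057,0.003,0.003,0,0,-5.3]
    - [1,-0.056,-0.002,0.003,0,0,-5.3]
    - [1,0,0,0,0,0,0]
    - [1,0,0,0,0,0,0]

```text
clock: 11.52
ee_pos: [435.1, -2.2, 97.6]
eef_rot: [3.088, 0.576, 0.002]
contact_force: [-0.6, -0.8, -0.1]
opening: 1.0
```

```bash
python3 look.py w7 30;python3 plan.py 434 -3 17 21.1
```

```text
[  271   160    99   125 10251] [434.   -2.6] [84.4 60.4] 20.6
t 11.57 pos [435.9  -2.3  97.9] yaw 21.2 tilt 0.12 op 1.0 F [ 0.3 -0.7  0. ]
[np.float64(-0.001), np.float64(-0.0), np.float64(0.04)] 0.0
[np.float64(-0.001), np.float64(-0.0), np.float64(0.04)] 0.0
```

View pics/w7.png

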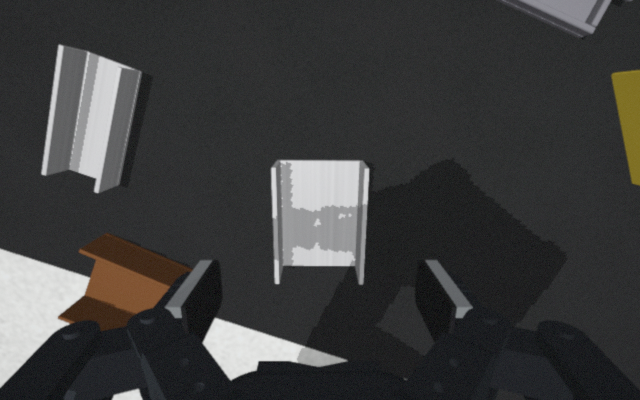

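Run:
```python
from h import *
c=get_calibration('wrist');print(castc([(190,270),(170,300),(107,235)],30,c).round(),castc([(190,270)],0,c).round())
```

```text
[[374.  66.  30.]
 [347.  73.  30.]
 [379. 123.  30.]] [[354.  72.   0.]]
```

jog_arm:
  targets:
    - [1,-0.001,0,0.045,0,0,0]
    - [1,0,0,0.034,0,0,0]
    - [1,0,0,0.002,0,0,0]
    - [1,0,0,0,0,0,0]
    - [0.5,0,0,0,0,0,0]
    - [0.5,0,0,0,0,0,0]
    - [0.5,0,0,0,0,0,0]
    - [0.5,0,0,0,0,0,0]

```text
clock: 12.58
ee_pos: [435.0, -2.6, 17.8]
eef_rot: [3.087, 0.578, 0.005]
contact_force: [-1.5, -0.1, 5.9]
opening: 0.69
```

```bash
python3 plan.py 656 139.8 103 0 6
```

```text
t 12.57 pos [435.   -2.6  17.8] yaw 21.2 tilt 0.18 op 0.69 F [-1.5 -0.1  5.9]
[np.float64(0.043), np.float64(-0.009), np.float64(-0.014)] 3.5
[np.float64(0.042), np.float64(-0.011), np.float64(-0.014)] 3.5
[np.float64(0.042), np.float64(-0.014), np.float64(-0.014)] 3.5
[np.float64(0.041), np.float64(-0.017), np.float64(-0.014)] 3.5
[np.float64(0.039), np.float64(-0.019), np.float64(-0.014)] 3.5
[np.float64(0.038), np.float64(-0.021), np.float64(-0.014)] 3.5
```

jog_arm:
  targets:
    - [0.5,0,0,-0.04,0,0,0]
    - [0.5,0,0,-0.045,0,0,0]
    - [0.5,0.043,-0.009,0,0,0,3.5]
    - [0.5,0.042,-0.011,0,0,0,3.5]
    - [0.5,0.042,-0.014,0,0,0,3.5]
    - [0.5,0.041,-0.017,0,0,0,3.5]
    - [0.5,0.039,-0.019,0,0,0,3.5]
    - [0.5,0.038,-0.021,0,0,0,3.7]

```text
clock: 13.58
ee_pos: [655.5, 141.1, 101.9]
eef_rot: [3.142, -0.003, 0.001]
contact_force: [0.4, 0.2, -0.1]
opening: 0.692
```

jog_arm:
  targets:
    - [0.5,0,0,0,0,0,0]
    - [0.5,0,0,0,0,0,0]
    - [0.5,0,0,0,0,0,0]

```text
clock: 13.95
ee_pos: [653.5, 139.6, 101.4]
eef_rot: [3.141, -0.0, -0.001]
contact_force: [-0.0, 1.0, -1.1]
opening: 0.692
```

```bash
python3 plan.py 656 139.8 22 0
```

```text
t 13.95 pos [653.5 139.6 101.4] yaw -0.0 tilt 0.04 op 0.692 F [-0.   1.  -1.1]
[np.float64(0.001), np.float64(-0.0), np.float64(0.04)] -0.0
[np.float64(0.001), np.float64(-0.0), np.float64(0.04)] -0.0
```

jog_arm:
  targets:
    - [0.5,0.001,0,0.04,0,0,0]
    - [0.5,0.001,0,0.028,0,0,0]
    - [0.5,0,0,0.006,0,0,0]
    - [0.5,0,0,0.004,0,0,0]
    - [0.5,0,0,0.003,0,0,0]
    - [0.5,0,0,0,0,0,0]

```text
clock: 14.7
ee_pos: [657.5, 140.1, 21.9]
eef_rot: [3.142, 0.0, 0.004]
contact_force: [-0.6, -0.0, 2.3]
opening: 0.693
```

```bash
python3 plan.py 656 139.8 22 0 1
```

```text
t 14.7 pos [657.5 140.1  21.9] yaw 0.0 tilt 0.15 op 0.693 F [-0.6 -0.   2.3]
[np.float64(-0.001), np.float64(0.0), np.float64(-0.0)] 0.0
```

jog_arm:
  targets:
    - [0.5,-0.001,0,0.001,0,0,0]
    - [0.8,0,0,0,0,0,0]
    - [0.8,0,0,0,0,0,0]
    - [0.8,0,0,-0.01,0,0,0]
    - [0.8,0,0,-0.04,0,0,0]
    - [0.9,0,0,-0.05,0,0,0]
    - [1,0,0,0,0,0,0]

```text
clock: 15.58
ee_pos: [659.1, 140.4, 125.7]
eef_rot: [-3.141, -0.0, -0.016]
contact_force: [0.7, 0.3, 0.2]
opening: 0.999
```

```bash
python3 plan.py 449 298 98 -12.8
```

```text
t 15.57 pos [659.1 140.4 125.7] yaw 0.0 tilt 0.6 op 0.999 F [0.7 0.3 0.2]
[np.float64(-0.042), np.float64(-0.032), np.float64(0.006)] 2.6
[np.float64(-0.043), np.float64(-0.03), np.float64(0.006)] 2.6
[np.float64(-0.045), np.float64(-0.028), np.float64(0.006)] 2.6
[np.float64(-0.046), np.float64(-0.026), np.float64(0.006)] 2.6
[np.float64(-0.047), np.float64(-0.024), np.float64(0.006)] 2.6
```

jog_arm:
  targets:
    - [1,-0.042,-0.032,0.004,0,0,2.6]
    - [1,-0.043,-0.03,0.004,0,0,2.6]
    - [1,-0.045,-0.028,0.006,0,0,2.6]
    - [1,-0.046,-0.026,0.006,0,0,2.6]
    - [1,-0.046,-0.024,0.006,0,0,2.6]
    - [1,0,0,0,0,0,0]
    - [1,0,0,0,0,0,0]

```text
clock: 16.45
ee_pos: [446.8, 300.0, 93.3]
eef_rot: [3.122, -0.354, 0.001]
contact_force: [0.2, -0.4, 0.4]
opening: 0.999
```

```bash
python3 look.py w8 30;python3 plan.py 449 298 17 -12.8
python3 - <<'E'
from h import *
p,d=snapshot('top');cr=p[110:280,165:480];save('top1',cv2.resize(cr,None,fx=2.5,fy=2.5,interpolation=cv2.INTER_CUBIC));np.savez('top1.npz',p=p,d=d)
E
```

```text
[  274   154   101   127 11798] [449.  296.2] [60.5 83.4] -12.7
t 16.5 pos [447.4 299.6  93.5] yaw -13.0 tilt 0.04 op 1.0 F [ 0.8  0.2 -0.2]
[np.float64(0.001), np.float64(0.001), np.float64(0.038)] -0.1
[np.float64(0.001), np.float64(0.001), np.float64(0.038)] -0.1
```

View pics/w8.png

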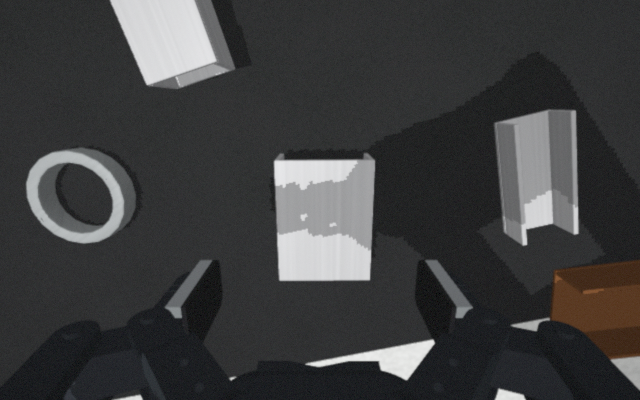

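View pics/top1.png

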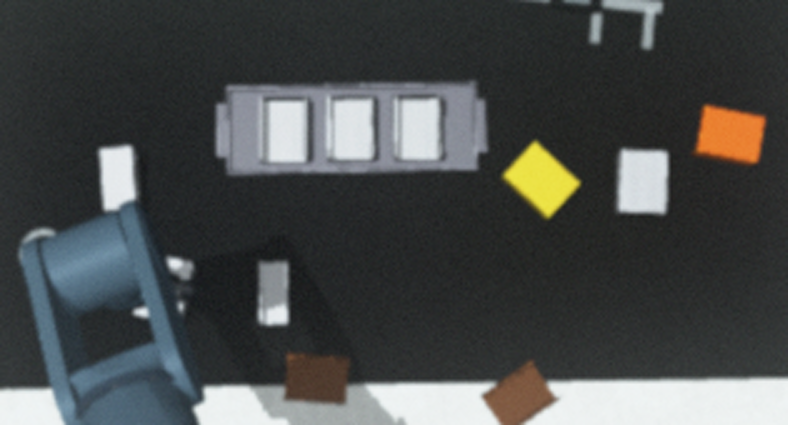

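jog_arm:
  targets:
    - [1,0.002,0.002,0.042,0,0,0]
    - [1,0,0,0.032,0,0,0]
    - [1,0,0,0.002,0,0,0]
    - [1,0,0,0,0,0,0]
    - [0.5,0,0,0,0,0,0]
    - [0.5,0,0,0,0,0,0]
    - [0.5,0,0,0,0,0,0]
    - [0.5,0,0,0,0,0,0]

```text
clock: 17.55
ee_pos: [449.3, 298.0, 19.0]
eef_rot: [-3.12, 0.355, -0.004]
contact_force: [-1.5, -1.0, 5.6]
opening: 0.69
```

```bash
python3 look.py w9 30; python3 plan.py 656 96 103 0 6
```

```text
[  215   182   208   189 25715] [451.2 298.1] [85.6 86. ] -13.0
t 17.6 pos [449.3 298.   19. ] yaw -13.0 tilt 0.17 op 0.695 F [-0.5 -1.6  7. ]
[np.float64(0.041), np.float64(0.025), np.float64(-0.014)] -2.2
[np.float64(0.04), np.float64(0.027), np.float64(-0.014)] -2.2
[np.float64(0.039), np.float64(0.028), np.float64(-0.014)] -2.2
[np.float64(0.038), np.float64(0.03), np.float64(-0.014)] -2.2
[np.float64(0.037), np.float64(0.031), np.float64(-0.014)] -2.2
[np.float64(0.036), np.float64(0.032), np.float64(-0.014)] -2.2
```

View pics/w9.png

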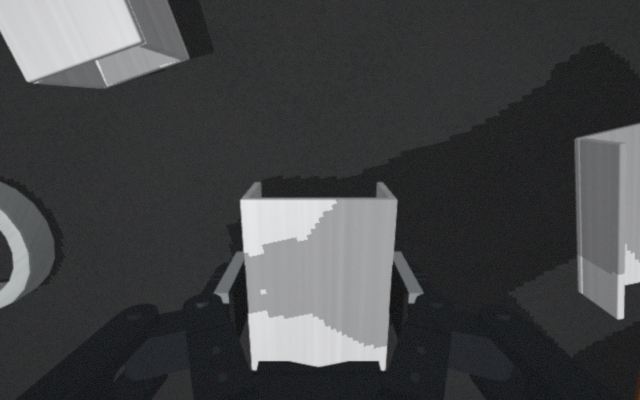

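jog_arm:
  targets:
    - [0.5,0,0,-0.04,0,0,0]
    - [0.5,0,0,-0.045,0,0,0]
    - [0.5,0.041,0.025,0,0,0,-2.2]
    - [0.5,0.04,0.027,0,0,0,-2.2]
    - [0.5,0.039,0.028,0,0,0,-2.2]
    - [0.5,0.038,0.03,0,0,0,-2.2]
    - [0.5,0.037,0.031,0,0,0,-2.2]
    - [0.5,0.036,0.032,0,0,0,-2]

```text
clock: 18.6
ee_pos: [656.0, 94.5, 102.8]
eef_rot: [-3.141, -0.002, -0.001]
contact_force: [0.6, 0.1, -0.4]
opening: 0.692
```

jog_arm:
  targets:
    - [0.5,0,0,0,0,0,0]
    - [0.5,0,0,0,0,0,0]
    - [0.5,0,0,0,0,0,0]

```text
clock: 18.98
ee_pos: [653.8, 96.7, 102.2]
eef_rot: [-3.141, -0.002, 0.001]
contact_force: [0.2, -1.2, -0.1]
opening: 0.689
```

```bash
python3 plan.py 656 96 26 0
python3 - <<'E'
from h import *
c=get_calibration('wrist');np.savez('w10c.npz',**{k:np.array(c[k]) for k in ('intrinsics','R','t')})
p,d=snapshot('wrist');save('w10',p)
E
```

```text
t 18.98 pos [653.8  96.7 102.2] yaw 0.1 tilt 0.05 op 0.689 F [ 0.2 -1.2 -0.1]
[np.float64(0.001), np.float64(0.0), np.float64(0.038)] 0.0
[np.float64(0.001), np.float64(0.0), np.float64(0.038)] 0.0
```

View pics/w10.png

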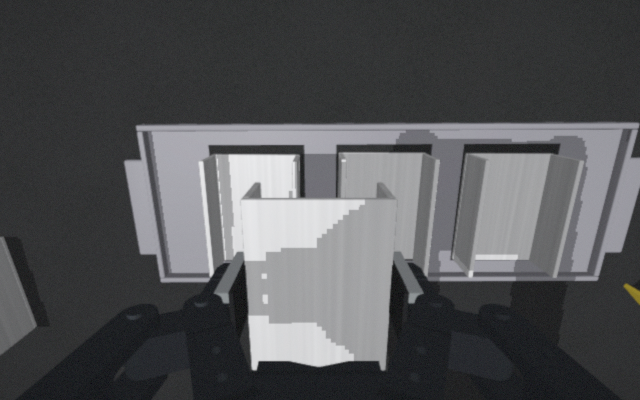

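Run:
```python
from h import *
c=np.load('w10c.npz')
print('flange tops y', castc([(300,155),(340,155),(437,155),(467,155),(206,156),(579,160)],34,c).round(1).tolist())
print('pads', castc([(209,146),(304,146),(336,146),(432,146),(464,146),(559,146)],4,c).round(1).tolist())
print('web far', castc([(257,155),(390,155),(510,155)],7,c).round(1).tolist())
```

```text
flange tops y [[697.2, 108.4, 34.0], [697.2, 84.3, 34.0], [697.2, 25.7, 34.0], [697.3, 7.6, 34.0], [696.5, 165.2, 34.0], [694.3, -60.8, 34.0]]
pads [[698.8, 172.6, 4.0], [698.9, 107.2, 4.0], [698.9, 85.1, 4.0], [699.0, 19.0, 4.0], [699.0, -3.1, 4.0], [699.1, -68.7, 4.0]]
web far [[693.1, 139.3, 7.0], [693.2, 48.2, 7.0], [693.3, -34.1, 7.0]]
```

```bash
cat > dep.py <<'E'
import sys
from h import *
cam=sys.argv[1];c=get_calibration(cam);p,d=snapshot(cam)
v,u=np.mgrid[0:400,0:640];W=world(u,v,d,c);ok=(d>0)&(W[...,0]>660)&(W[...,0]<690)&(abs(W[...,1]-52)<150)
zl,zh=float(sys.argv[2]),float(sys.argv[3])
Y=W[...,1][ok&(W[...,2]>zl)&(W[...,2]<zh)]
h,e=np.histogram(Y,bins=np.arange(-80,190,2))
print([(int(a),int(b)) for a,b in zip(e,h) if b>5])
E
python3 dep.py wrist 31 37
```

```text
[(-66, 15), (-64, 133), (-62, 215), (-8, 69), (-6, 196), (-4, 42), (22, 29), (24, 146), (26, 109), (80, 69), (82, 82), (110, 93), (112, 62), (166, 100), (168, 153), (170, 23)]
```

jog_arm:
  targets:
    - [0.5,0.001,0,0.036,0,0,0]
    - [0.5,0.001,0,0,0,0,0]
    - [0.5,0,0,0,0,0,0]

```text
clock: 19.45
ee_pos: [657.1, 96.0, 67.1]
eef_rot: [-3.142, -0.001, -0.001]
contact_force: [0.7, -0.0, -0.8]
opening: 0.694
```

```bash
python3 plan.py 656 96.5 26 0 1
```

```text
t 19.45 pos [657.1  96.   67.1] yaw 0.0 tilt 0.02 op 0.694 F [ 0.7 -0.  -0.8]
[np.float64(-0.001), np.float64(-0.001), np.float64(0.041)] 0.0
```

jog_arm:
  targets:
    - [0.5,-0.001,0,0.01,0,0,0]
    - [0.5,0,0,0.01,0,0,0]
    - [0.5,0,0,0.01,0,0,0]
    - [0.5,0,0,0.005,0,0,0]
    - [0.5,0,0,0.004,0,0,0]
    - [0.5,0,0,0,0,0,0]

```text
clock: 20.2
ee_pos: [655.7, 95.5, 26.9]
eef_rot: [3.142, -0.0, -0.001]
contact_force: [0.8, 0.4, -0.1]
opening: 0.694
```

```bash
python3 plan.py 656 96.5 26 0 1
```

```text
t 20.2 pos [655.7  95.5  26.9] yaw -0.0 tilt 0.03 op 0.694 F [ 0.8  0.4 -0.1]
[np.float64(0.0), np.float64(-0.001), np.float64(0.001)] -0.0
```

jog_arm:
  targets:
    - [0.5,0,0,0.001,0,0,0]
    - [0.5,0,0,0.001,0,0,0]
    - [0.5,0,0,0,0,0,0]
    - [0.5,0,0,0,0,0,0]

```text
clock: 20.7
ee_pos: [656.2, 95.5, 26.1]
eef_rot: [3.142, 0.0, 0.001]
contact_force: [-2.6, 0.1, 6.6]
opening: 0.693
```

jog_arm:
  targets:
    - [0.8,0,0,0,0,0,0]
    - [0.8,0,0,0,0,0,0]
    - [0.8,0,0,-0.01,0,0,0]
    - [0.8,0,0,-0.04,0,0,0]
    - [0.9,0,0,-0.05,0,0,0]
    - [1,0,0,0,0,0,0]

```text
clock: 21.45
ee_pos: [659.7, 95.5, 131.7]
eef_rot: [3.141, 0.0, 0.017]
contact_force: [0.5, -0.3, 1.0]
opening: 1.0
```

```bash
python3 - <<'E'
from h import *
p,d=snapshot('wrist');save('w11',p)
E
python3 dep.py wrist 32 42
python3 plan.py 580 -326 100 -1.9
```

```text
[(-66, 9), (-64, 98), (-62, 130), (-8, 51), (-6, 143), (-4, 13), (22, 21), (24, 117), (26, 55), (64, 6), (66, 110), (68, 121), (70, 121), (72, 124), (74, 118), (76, 122), (78, 117), (80, 120), (82, 127), (84, 124), (86, 120), (88, 117), (90, 102), (92, 123), (94, 125), (96, 126), (98, 124), (100, 125), (102, 118), (104, 113), (106, 117), (108, 118), (110, 123), (112, 122), (114, 120), (116, 118), (118, 116), (120, 122), (122, 122), (124, 113), (166, 61), (168, 116), (170, 16)]
t 21.55 pos [656.3  95.6 126.4] yaw 0.0 tilt 0.11 op 0.999 F [-0.8  0.6 -1.2]
[np.float64(-0.01), np.float64(0.053), np.float64(0.003)] 0.2
[np.float64(-0.009), np.float64(0.053), np.float64(0.003)] 0.2
[np.float64(-0.009), np.float64(0.053), np.float64(0.003)] 0.2
[np.float64(-0.009), np.float64(0.053), np.float64(0.003)] 0.2
[np.float64(-0.009), np.float64(0.053), np.float64(0.003)] 0.2
[np.float64(-0.008), np.float64(0.053), np.float64(0.003)] 0.2
[np.float64(-0.008), np.float64(0.053), np.float64(0.003)] 0.2
[np.float64(-0.008), np.float64(0.053), np.float64(0.003)] 0.2
```

View pics/w11.png

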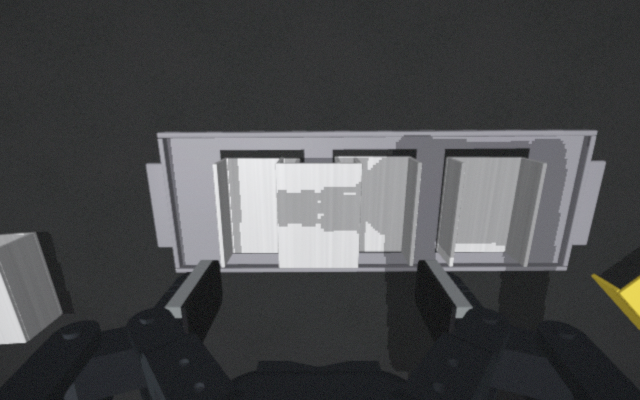

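jog_arm:
  targets:
    - [1,-0.01,0.053,0,0,0,0]
    - [1,-0.009,0.053,0,0,0,0]
    - [1,-0.009,0.053,0.004,0,0,0]
    - [1,-0.009,0.053,0.004,0,0,0]
    - [1,-0.009,0.053,0.004,0,0,0.5]
    - [1,-0.008,0.053,0.004,0,0,0.5]
    - [1,-0.008,0.053,0.004,0,0,0.5]
    - [1,-0.008,0.053,0.005,0,0,0.4]

```text
clock: 22.55
ee_pos: [581.6, -328.9, 98.2]
eef_rot: [-3.139, 0.053, 0.004]
contact_force: [0.0, 0.2, -0.9]
opening: 0.999
```

jog_arm:
  targets:
    - [1,0,0,0,0,0,0]
    - [1,0,0,0,0,0,0]
    - [1,0,0,0,0,0,0]

```text
clock: 22.92
ee_pos: [583.1, -326.3, 99.6]
eef_rot: [-3.14, 0.05, 0.002]
contact_force: [0.0, -0.1, 0.2]
opening: 0.997
```

```bash
python3 look.py w12 30;python3 plan.py 580 -326 18 -1.9
```

```text
[  273   160    98   125 10890] [ 580.1 -326.5] [60.1 84.7] -3.5
t 22.98 pos [ 583.3 -326.4   99.9] yaw -1.8 tilt 0.06 op 0.997 F [ 0.1  0.5 -0.5]
[np.float64(-0.002), np.float64(-0.0), np.float64(0.041)] 0.1
[np.float64(-0.002), np.float64(-0.0), np.float64(0.041)] 0.1
```

View pics/w12.png

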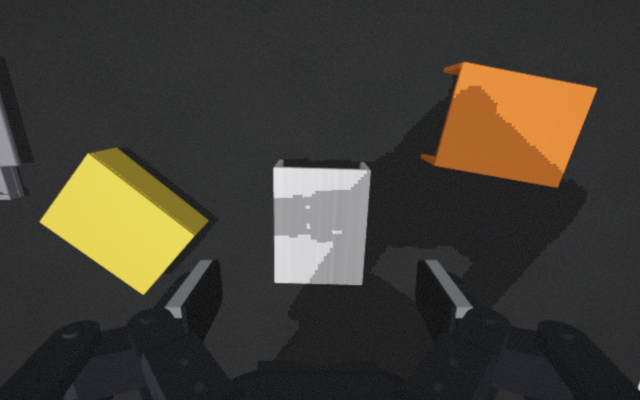

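Run:
```python
from h import *
c=get_calibration('wrist');print(castc([(208,220),(143,293)],30,c).round(),castc([(208,220)],20,c).round())
```

```text
[[ 587. -255.   30.]
 [ 535. -203.   30.]] [[ 583. -251.   20.]]
```

jog_arm:
  targets:
    - [0.9,-0.002,0,0.0,0,0,1]
    - [0.9,0,0,0.045,0,0,0]
    - [0.9,0,0,0.033,0,0,0]
    - [0.9,0,0,0.003,0,0,0]
    - [0.5,0,0,0,0,0,0]
    - [0.5,0,0,0,0,0,0]
    - [0.5,0,0,0,0,0,0]
    - [0.5,0,0,0,0,0,0]

```text
clock: 23.98
ee_pos: [581.8, -328.5, 20.7]
eef_rot: [3.139, -0.08, 0.003]
contact_force: [-0.7, -0.5, 4.9]
opening: 0.688
```

```bash
python3 plan.py 656 9 104 0 6
```

```text
t 23.98 pos [ 581.8 -328.5   20.7] yaw -2.9 tilt 0.12 op 0.688 F [-0.7 -0.5  4.9]
[np.float64(0.009), np.float64(-0.057), np.float64(-0.014)] -0.5
[np.float64(0.01), np.float64(-0.057), np.float64(-0.014)] -0.5
[np.float64(0.01), np.float64(-0.057), np.float64(-0.014)] -0.5
[np.float64(0.011), np.float64(-0.057), np.float64(-0.014)] -0.5
[np.float64(0.011), np.float64(-0.056), np.float64(-0.014)] -0.5
[np.float64(0.012), np.float64(-0.056), np.float64(-0.014)] -0.5
```

jog_arm:
  targets:
    - [0.5,0,0,-0.04,0,0,0]
    - [0.5,0,0,-0.045,0,0,0]
    - [0.5,0.009,-0.057,0,0,0,-0.5]
    - [0.5,0.01,-0.057,0,0,0,-0.5]
    - [0.5,0.01,-0.057,0,0,0,-0.5]
    - [0.5,0.011,-0.057,0,0,0,-0.5]
    - [0.5,0.011,-0.056,0,0,0,-0.5]
    - [0.5,0.012,-0.055,0,0,0,-0.4]

```text
clock: 24.98
ee_pos: [654.0, 11.0, 104.4]
eef_rot: [3.142, 0.0, 0.0]
contact_force: [1.2, 0.5, -0.4]
opening: 0.691
```

jog_arm:
  targets:
    - [0.5,0,0,0,0,0,0]
    - [0.5,0,0,0,0,0,0]
    - [0.5,0,0,0,0,0,0]

```text
clock: 25.35
ee_pos: [653.7, 7.7, 104.2]
eef_rot: [3.141, -0.003, -0.0]
contact_force: [-0.4, -0.1, -0.5]
opening: 0.693
```

```bash
python3 plan.py 656 9 28 0 1;python3 - <<'E'
from h import *
p,d=snapshot('wrist');save('w13',p)
E
```

```text
t 25.35 pos [653.7   7.7 104.2] yaw -0.1 tilt 0.02 op 0.693 F [-0.4 -0.1 -0.5]
[np.float64(0.002), np.float64(-0.001), np.float64(0.076)] -0.1
```

View pics/w13.png

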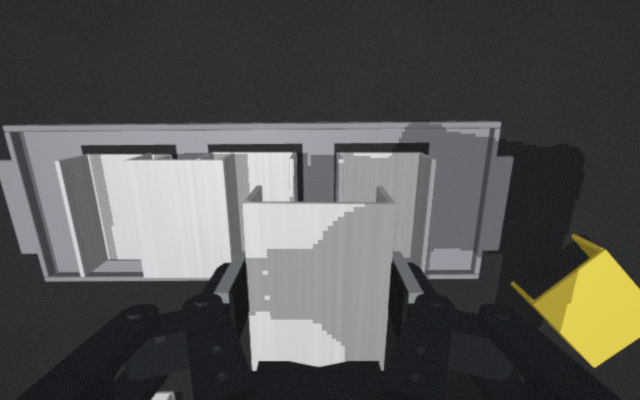

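jog_arm:
  targets:
    - [0.5,0.002,-0.001,0.036,0,0,0]
    - [0.5,0,0,0,0,0,0]
    - [0.5,0,0,0,0,0,0]

```text
clock: 25.78
ee_pos: [656.1, 9.3, 68.9]
eef_rot: [3.142, -0.002, 0.0]
contact_force: [-0.2, 0.6, -0.7]
opening: 0.689
```

```bash
python3 plan.py 656 9 28 0 1
```

```text
t 25.77 pos [656.1   9.3  68.9] yaw -0.1 tilt 0.01 op 0.689 F [-0.2  0.6 -0.7]
[np.float64(-0.0), np.float64(0.0), np.float64(0.041)] -0.1
```

jog_arm:
  targets:
    - [0.5,0,0,0.01,0,0,0]
    - [0.5,0,0,0.01,0,0,0]
    - [0.5,0,0,0.01,0,0,0]
    - [0.5,0,0,0.005,0,0,0]
    - [0.5,0,0,0.004,0,0,0]
    - [0.5,0,0,0.001,0,0,0]
    - [0.5,0,0,0.001,0,0,0]
    - [0.5,0,0,0,0,0,0]

```text
clock: 26.78
ee_pos: [656.2, 10.2, 27.8]
eef_rot: [3.142, 0.0, 0.001]
contact_force: [0.0, 0.6, 0.5]
opening: 0.694
```

```bash
python3 plan.py 656 9 28 0 1
```

```text
t 26.77 pos [656.2  10.2  27.8] yaw 0.0 tilt 0.04 op 0.694 F [0.  0.6 0.5]
[np.float64(-0.0), np.float64(0.001), np.float64(-0.0)] 0.0
```

Just touching; press 1 mm more, then release.

jog_arm:
  targets:
    - [0.5,0,0.001,0.001,0,0,0]
    - [0.5,0,0,0,0,0,0]
    - [0.8,0,0,0,0,0,0]
    - [0.8,0,0,0,0,0,0]
    - [0.8,0,0,-0.01,0,0,0]
    - [0.8,0,0,-0.04,0,0,0]
    - [0.9,0,0,-0.05,0,0,0]
    - [1,0,0,0,0,0,0]

```text
clock: 27.78
ee_pos: [659.6, 8.5, 132.6]
eef_rot: [3.14, 0.0, 0.016]
contact_force: [-0.0, 0.0, 0.3]
opening: 1.001
```

jog_arm:
  targets:
    - [1,-0.03,0,-0.03,0,0,0]
    - [1,-0.03,-0.04,-0.03,0,0,0]
    - [1,0,0,0,0,0,0]
    - [1,0,0,0,0,0,0]
    - [1,0,0,0,0,0,0]

```text
clock: 28.4
ee_pos: [595.7, 48.5, 185.1]
eef_rot: [3.142, -0.001, -0.003]
contact_force: [-0.4, -0.3, -0.8]
opening: 1.001
```

```bash
python3 plan.py
python3 - <<'E'
from h import *
p,d=snapshot('wrist');save('w14',p)
c=get_calibration('wrist')
v,u=np.mgrid[0:400,0:640];W=world(u,v,d,c)
for lo,hi in ((66.,126.),(-21,39)):
    q=W[(d>0)&(abs(W[...,0]-656)<32)&(W[...,1]>lo+4)&(W[...,1]<hi-4)&(W[...,2]>25)]
    A=np.c_[q[:,:2]-q[:,:2].mean(0),np.ones(len(q))];k=np.linalg.lstsq(A,q[:,2],rcond=None)[0];print('top z',k[2].round(1),'slope',k[:2].round(3))
ok=(d>0)&(W[...,2]>34.5)&(W[...,2]<42)&(abs(W[...,0]-656)<60)&(abs(W[...,1]-52)<140)
n,l,st,ce=cv2.connectedComponentsWithStats(cv2.morphologyEx(ok.astype(np.uint8),cv2.MORPH_OPEN,np.ones((7,7),np.uint8)))
for i in range(1,n):
    if st[i,4]>800:
        rc=cv2.minAreaRect(W[l==i][:,:2].astype(np.float32));print(np.round(rc[0],1),np.round(rc[1]),round(rc[2],1))
E
python3 dep.py wrist 31 36
```

```text
t 28.4 pos [595.7  48.5 185.1] yaw -0.0 tilt 0.1 op 1.001 F [-0.4 -0.3 -0.8]
top z 36.8 slope [ 0.    -0.002]
top z 36.9 slope [ 0.002 -0.002]
[654.5  95.8] [60. 79.] 90.0
[652.7   9.8] [60. 80.] 89.5
[(-66, 14), (-64, 89), (-62, 86), (-20, 7), (-16, 10), (-14, 8), (-10, 7), (-8, 6), (-6, 14), (-4, 11), (-2, 11), (0, 12), (2, 10), (6, 10), (8, 9), (10, 10), (12, 12), (14, 8), (16, 10), (18, 14), (20, 11), (22, 6), (24, 8), (26, 12), (28, 9), (30, 12), (32, 10), (36, 8), (38, 16), (64, 7), (66, 7), (68, 6), (70, 8), (72, 14), (74, 9), (76, 18), (78, 12), (82, 14), (84, 12), (86, 10), (88, 12), (90, 12), (92, 17), (94, 14), (96, 13), (98, 16), (100, 10), (102, 17), (104, 11), (106, 12), (108, 9), (110, 15), (112, 15), (114, 16), (116, 12), (118, 13), (120, 10), (122, 15), (124, 14), (166, 85), (168, 91), (170, 9)]
```

View pics/w14.png

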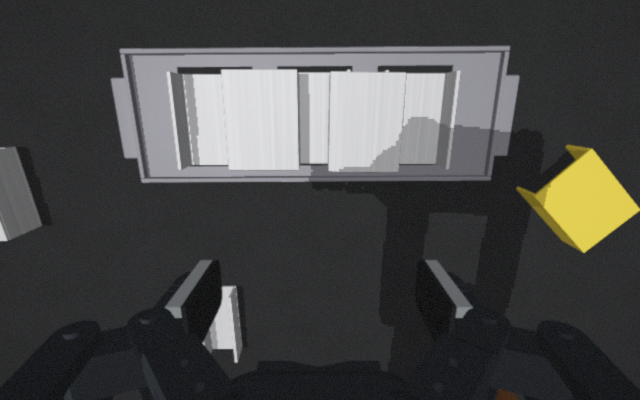

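```bash
python3 -c "
from cell import bot
print(bot.finish_job())"
```

```text
the job is handed in; nothing more can be done
None
```

All five wide channels are packed in the tray, interlocked, and the job is handed in at about 28.5 s of the 109 s. `finish_job` reported no verdict.

**How it was done:** I found the pieces in the top camera and refined their poses with the wrist camera. I set the three open-up channels on the pads first. Then I laid the two open-down ones over the gaps, lowering each piece until it made contact before releasing it.

| Piece | Measured y (mm) | Target y (mm) |
|---|---|---|
| Open-up, left pad | 140 | 139.8 |
| Open-up, middle pad | 53.4 | 52 |
| Open-up, right pad | -33.7 | -36 |
| Open-down, left gap | 95.8 | 96 |
| Open-down, right gap | 9.8 | 8 |

- **Seating:** at the last look the tops of both open-down channels were at 36.8 and 36.9 mm, against 37 mm when fully seated. They were level within 0.2° and square within about 0.5°.
- **Across the tray:** the open-down centres lie at x = 654.5 and 652.7 mm, against a tray centre of about 655–656 mm.
- **Disagreement:** the top camera put the tray and pieces about 2–3 mm from where the wrist camera did. I used the wrist values.
- **Not re-checked:** once the open-down channels were on, I could no longer see the middle open-up channel well enough to measure it. The two outer ones had not moved. I never touched the narrow channel, square tube or bearing ring, but I took no final measurement of them.

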